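Stow the sanding block under the divider flap of the test kit case

ROBOT

A 6-joint arm with a two-finger parallel gripper is mounted at the origin on a cart in front of the work surface, level with it; the furniture and walls round the work are solid. World frame = base frame: x ahead of the robot, y to its left, z up, the work surface at z = 0. Lengths are in mm, angles in rad, forces in N, time in s.
With the tool pointing down it reaches from about 300 to 750 mm from the base axis. Payload 8.5 kg.
Tool frame: the origin (TCP) lies between the finger pads; the fingertips stand 25 mm ahead of it and the grasp point (between the pads) lies 6 mm ahead of it; z points along the fingers, y is the line along which they close (so a half turn about z gives the same grasp; the last joint's range is limited). The gripper opens to 85 mm and grips with 20 to 120 N. Pads are 22 mm wide; open, the fingers measure 114 mm over their backs; the gripper's body (76 mm by 85 mm) begins 54 mm behind the grasp point. The pads swing forward as they close: fully open they stand 13 mm farther back than shut.
Start: joints at [-1.453, 0.381, 1.297, -0, 1.464, -0.215], TCP at [179.674, -519.805, 227.122] pointing down, gripper open.
Joint ranges: [-3.11, 3.11], [-0.89, 2.33], [0.22, 2.48], [-1.42, 4.56], [0.17, 2.85], [-2.88, 2.88]. Speed limits (rad/s): [2.39, 2.39, 3.14, 3.14, 3.14, 3.14].

INTERFACE

Orientations are given as a 3x3 rotation matrix whose columns are the frame's x, y, z axes.
In Python, from rig import manip gives the robot as it stands.
- The arm moves only by the tool carry_out, never from a script. Its argument "steps" is a list that holds one entry, the list of rows, each a list of 5 numbers: the closure, from 0 (fully open) to 1 (shut), then the shift along the tool's x, y, z in units of 80 mm (1.0 is 80 mm), then the turn about the tool's z in units of 180 degrees (1.0 is 180 degrees). In form: [[[hand, x, y, z, yaw], ...]]. A call has 1 to 10 rows; each row is the pose to reach, as a shift and turn from the pose commanded when the call began, along the tool's axes at that moment, turning the shorter way round; what a row does not reach only later rows make up. A row lasts 1/12 s, in which the tool goes at most 41.7 mm and 7.16 degrees, less where a joint would pass 70% of its speed; a pose out of reach is approached as far as the arm can. A call with a number of a shift or a turn outside -1 to 1 is refused whole. A call with a gripper value outside its range is refused whole. The fingers move at their own pace and stop on an object; "force" is the grip in N (left out, the last holds). Time passes only in rows, so rows that repeat a pose let the fingers close. It gives the time, the measured TCP pose, the force, the opening and the grip force at its end, in the units of the state.
- manip.get_state(): the state, without advancing time (a new reading comes with each control period).
- manip.get_image(name): name is "scene" or "top"; returns the picture (384x512x3 uint8, red, green, blue); there is no depth.
- manip.get_calibration(name): a dict with "K" (3x3 intrinsics, pixels), "dist" ([k1, k2, p1, p2, k3] as OpenCV has them; the pictures are not rectified), "eye" and "attitude" of the camera in the world. Camera axes: x right, y down, z forward; pixel columns grow to the right and rows downward; lengths in mm; the calibration is good to about 2 mm. A picture is of the moment at which its call begins. get_calibration takes no time and is no camera call.
- manip.finish_job(): hands the job in; it is judged then, once.
The state is a dict: "clock": time; "joint_pos": joint angles; "dq": joint speeds; "effort": joint torques, N m; "ee_pos": TCP position; "tool_rot": TCP orientation; "force": force on the tool from outside, world axes, zero at the start; "moment": the same for the moment, N m; "finger_gap": finger opening in mm; "finger_force": force on a finger pad.
Only numpy, scipy, OpenCV 4.12 (cv2) and the standard library are available. Lean on these libraries where they do the work, as an engineer would, in place of code of your own. Each camera call takes 0.05 s, during which the arm holds its last target. There are 200 camera calls.

TASK

The surface-preparation kit in the open green instrument case lacks its cork sanding block. Lift the grey divider flap by its orange tab until it leans back open by itself, lay the block flat and fully home in the empty oblong recess of the lower tier, next to the roll of black tape, and let go of it; then lower the flap under control, without letting it drop, until it is fully shut over the kit. Leave the case's lid standing open, and the tape, the brass weight and the cup where they are.

Things in the scene. Friction and masses are not known exactly. Their poses are not given: they have to be found in the camera images.
- case: Dark green instrument case, 190 x 260 x 75 mm without its lid, fixed to the bench. Origin: centre of its underside; x points to its back (the hinge side), y along its width, z up; the front faces the robot. Walls 4 mm thick, top rim 75 mm up. The lower tier is a black foam insert 49 mm up with recesses 10 mm deep; the pen in its front slot is part of it
- case_lid (a joint): Lid of the case, hinged along its back rim, 98 mm behind the origin and 75 mm up; 260 mm wide, 190 mm long, a 26 mm deep shell. 0 = shut, 1.9 rad = standing open, leaning back on its stop, as it starts. It falls shut if pulled past upright
- flap (a joint): Grey divider flap, 0.16 kg. 0 = shut, level; grows as its front edge rises; stop at 1.70 rad, leaning just past upright, where it stays; below 1.5 rad it falls shut when let go. 4 mm thick, 238 mm wide, 170 mm from hinge to front edge; hand notch 128 mm wide, 36 mm deep mid-front. Shut, its underside is 67 mm above the bench: too low for a block that is not home
- flap_hinge (a point): Middle of the flap's hinge line, fixed to the case, 84 mm behind its origin and 69 mm up; y runs along the hinge line, x to the back
- flap_tab (a point): Middle of the orange pull tab in the flap's notch; moves with the flap, 158 mm from the hinge along the flap, 6 mm above its mid plane. The tab is a fin 12 mm thick (along hinge line y), 24 mm high, 46 mm long: 14 mm beyond this point, 32 mm back from it. Pinched along y it can turn between the fingers as the flap swings. 14 mm of air below it to the foam
- block_bay (a point): Centre of the floor of the empty recess for the sanding block, 39 mm above the bench, fixed to the case. The recess is 48 mm along x and 80 mm along y, 10 mm deep in the foam; the case's front wall is 83 mm away, the raised flap 92 mm
- sanding_block: Cork sanding block, loose, 40 x 71 x 24 mm (its x, y, z), about 80 g. Origin: centre of its underside. It lies flat on the bench. In the recess its top 14 mm stand out of the foam, so hold it near its top
- tape: Roll of black tape, 52 mm across, 19 mm high, loose, lying in the other recess of the lower tier, 124 mm from the block's recess. Origin: centre of its underside. Not to be disturbed
- weight: Brass 500 g weight with a knob, 38 mm across, 57 mm high, loose on the bench. Origin: centre of its underside. Bystander
- cup: Light grey mixing cup, 60 mm across, 64 mm high, loose on the bench. Origin: centre of its underside. Bystander
Mind the look-alikes: they are no part of the job. What is meant by the sanding_block is not blue, red or turquoise, and is the smaller of those in its own colour.

How it is judged (in metres and radians):
On the way, in this order (a step that is already met when the one before it is completed fails the run):
1. the flap has been lifted and leans open (value of joint flap above 1.5 rad), for 0.2 s.
2. the sanding block lies home in its recess, let go, with the flap still up (x of sanding_block in the frame of block_bay between -0.007 and 0.007 m and y of sanding_block in the frame of block_bay between -0.007 and 0.007 m and z of sanding_block in the frame of block_bay below 0.004 m and angle between sanding_block's own z axis and vertical below 0.1 rad and angle between the y axis of sanding_block and the y axis of block_bay, either way round below 0.25 rad and value of joint flap above 1.3 rad and contact force between the fingers and sanding_block below 0.3 N), for 0.2 s.
At the end, for the whole second after the job is handed in: Flap shut (under 0.03 rad); block flat in its recess, base down (within 7 mm of its centre in x and y, under 4 mm off its floor, tilt under 0.1, yaw within 0.25 rad), at rest; lid over 1.5 rad; tape within 20 mm, weight and cup within 30 mm of their starts (x of sanding_block in the frame of block_bay between -0.007 and 0.007 m and y of sanding_block in the frame of block_bay between -0.007 and 0.007 m and z of sanding_block in the frame of block_bay below 0.004 m and angle between sanding_block's own z axis and vertical below 0.1 rad and angle between the y axis of sanding_block and the y axis of block_bay, either way round below 0.25 rad and value of joint flap below 0.03 rad and value of joint case_lid above 1.5 rad and linear speed of sanding_block below 0.02 m/s and distance of tape from where it was at the start of the episode below 0.02 m and distance of each of weight, cup from where it was at the start of the episode below 0.03 m); the robot touches nothing.
It fails at once if the flap was let drop or slammed (falling faster than 4 rad/s) (velocity of joint flap below -4 rad/s).
It fails at once if the case's lid was pulled or knocked forward (value of joint case_lid below 1.4 rad).
It fails at once if the roll of tape was disturbed (distance of tape from where it was at the start of the episode above 0.03 m).
It fails at once if the weight or the cup was disturbed (distance of any of weight, cup from where it was at the start of the episode above 0.04 m).
It also fails if it takes over 69 s, if anything falls off the work surface, if the arm or the gripper's body presses on something with over 40 N, if the wrist force passes 120 N, or if a joint passes its speed limit or range.

## Working session

There is one attempt and no reset: what is moved stays moved. The work goes in short steps, Python scripts to look and compute and a tool call to move; the robot and the scene stay as the last step left them, time stands still between calls to the robot, and variables do not carry over. Pictures are saved under pics/ and viewed, at most 10 in all, crops included, and the job is handed in when it is done.

Besides the shell and the picture viewer there is one more tool, called as name([rows], argument=value, ...), one row to a line, values as JSON. carry_out: Moves the arm, as the interface text tells. Shifts and turns lie within -1 to 1; 1 stands for 80 mm of shift or 180 degrees of turn. Its arguments: {"type":"object","properties":{"steps":{"type":"array"},"force":{"type":"number"}},"required":["steps"]}

```bash
mkdir -p pics; ls; cat > h.py <<'E'
import numpy as np, cv2
from rig import manip
def snap(n,f):
    im=manip.get_image(n); cv2.imwrite(f,cv2.cvtColor(im,cv2.COLOR_RGB2BGR)); return im
def ray(n,uv):
    c=manip.get_calibration(n); K=np.array(c["K"],float);d=np.array(c["dist"],float)
    p=cv2.undistortPoints(np.array(uv,float).reshape(-1,1,2),K,d).reshape(-1,2)
    R=np.array(c["attitude"],float)
    return np.array(c["eye"],float), np.c_[p,np.ones(len(p))]@R.T
def onz(n,uv,z):
    e,r=ray(n,uv); return e+r*((z-e[2])/r[:,2])[:,None]
def proj(n,P):
    c=manip.get_calibration(n);R=np.array(c["attitude"],float);e=np.array(c["eye"],float)
    return cv2.projectPoints((np.array(P,float).reshape(-1,3)-e)@R,np.zeros(3),np.zeros(3),np.array(c["K"],float),np.array(c["dist"],float))[0].reshape(-1,2)
E
python3 - <<'E'
from h import *
for n in("scene","top"):
    snap(n,f"pics/{n}0.png"); print(manip.get_calibration(n))
print(manip.get_state())
E
```

```text
pics
{'K': array([[390.96164482,   0.        , 258.16931304],
       [  0.        , 390.96164482, 198.25837452],
       [  0.        ,   0.        ,   1.        ]]), 'dist': array([-0.11545256,  0.        ,  0.        ,  0.        ,  0.        ]), 'eye': array([  -59.83069441, -1176.21218845,   642.95586633]), 'attitude': array([[ 0.90841846, -0.15190776,  0.38948675],
       [-0.41772796, -0.36706049,  0.83112571],
       [ 0.01671075, -0.91770945, -0.39690064]])}
{'K': array([[435.51450781,   0.        , 256.09346473],
       [  0.        , 435.51450781, 191.30441138],
       [  0.        ,   0.        ,   1.        ]]), 'dist': array([0.03247836, 0.        , 0.        , 0.        , 0.        ]), 'eye': array([ 357.16066746,  -29.042858  , 1500.43564955]), 'attitude': array([[ 0.02923742, -0.99483008,  0.09725376],
       [-0.99953563, -0.028262  ,  0.01139241],
       [-0.00858493, -0.09754168, -0.99519441]])}
{'clock': 0.1, 'joint_pos': array([-1.45331004e+00,  3.81117118e-01,  1.29815448e+00, -1.37291705e-05,
        1.46363057e+00, -2.15298380e-01]), 'dq': array([-0.00082537, -0.00019908, -0.00247029, -0.00133743, -0.00144166,
        0.00022855]), 'effort': array([ 2.54636805e-03, -4.49223912e+01, -2.31658763e+01, -2.28805739e-04,
        3.68325229e-03, -1.58211031e-05]), 'ee_pos': array([ 179.63423024, -519.54832657,  226.58999506]), 'tool_rot': array([[ 9.45135864e-01,  3.26677473e-01, -1.67052319e-04],
       [ 3.26677407e-01, -9.45135009e-01,  1.29888465e-03],
       [ 2.66429361e-04, -1.28219469e-03, -9.99999142e-01]]), 'force': array([ 0.05666107,  0.13704406, -0.31276534]), 'moment': array([-0.01155893,  0.00310879, -0.04570042]), 'finger_force': 0.0, 'finger_gap': 85.28970052841048}
```

View pics/scene0.png

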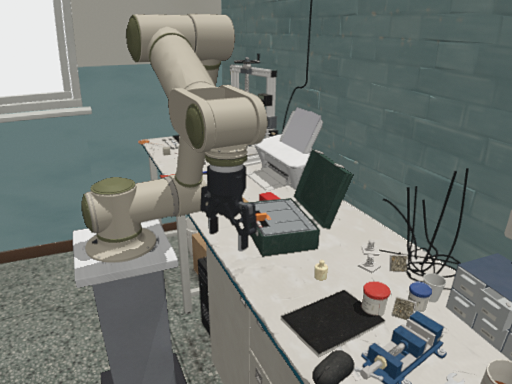

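View pics/top0.png

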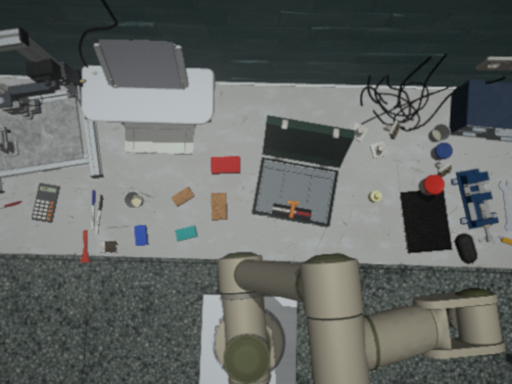

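Top view: the candidates are brown at (183,197), brown at (219,206), red at (225,165), blue at (141,235) and turquoise at (186,233). The smaller brown one, at (183,197), fits the description. The case is around (296,190) with its tab near (293,208). I'll confirm this in an enlarged crop and measure.

```bash
cat > m.py <<'E'
from h import *
im=cv2.cvtColor(cv2.imread("pics/top0.png"),cv2.COLOR_BGR2RGB)
cv2.imwrite("pics/crop1.png",cv2.resize(cv2.imread("pics/top0.png")[105:260,150:350],None,fx=3.8,fy=3.8,interpolation=cv2.INTER_CUBIC))
hsv=cv2.cvtColor(im,cv2.COLOR_RGB2HSV)
def blobs(m,z,mina=60):
    cs,_=cv2.findContours(m.astype(np.uint8),cv2.RETR_EXTERNAL,cv2.CHAIN_APPROX_NONE)
    for c in cs:
        if cv2.contourArea(c)<mina: continue
        w=onz("top",c.reshape(-1,2),z); (cx,cy),s,a=cv2.minAreaRect(w[:,:2].astype(np.float32))
        print(c.reshape(-1,2).mean(0).round(1),"world",round(cx,1),round(cy,1),"size",np.round(s,1),"ang",round(a,1))
H,S,V=[hsv[...,i].astype(int) for i in range(3)]
roi=np.zeros(H.shape,bool); roi[85:262,110:400]=1
print("brown");blobs(roi&(H>5)&(H<20)&(S>90)&(V>70),24)
print("green");blobs(roi&(H>60)&(H<100)&(S>60)&(V<90),75,200)
print("orange");blobs(roi&(H>4)&(H<20)&(S>180)&(V>150),85,15)
print("case pix",proj("top",[[400,0,75]]))
E
python3 m.py
```

```text
brown
[292.1 207.7] world 443.1 -139.2 size [57.7 33.9] ang 1.6
[218.7 205.8] world 447.8 114.1 size [82.  44.3] ang 2.1
[182.5 196. ] world 478.0 238.3 size [33.9 63.4] ang 34.1
green
orange
case pix [[251.33707222 220.56607321]]
```

View pics/crop1.png

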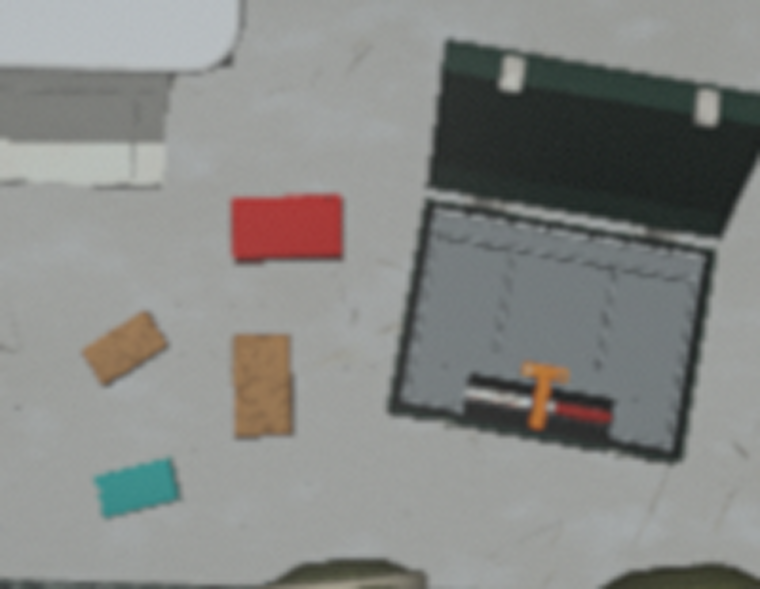

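The crop confirms it: the small cork block is at crop (126,348), i.e. pixel (183,197), and the larger brown one beside it is the decoy. The case rim corners in the crop are (390,412), (680,461), (713,248) and (430,198). The tab stem runs from (546,372) to (538,428).

```bash
python3 - <<'E'
from h import *
f=lambda p:(np.array(p,float)+0.5)/3.8-0.5+[150,105]
FL,FR,BR,BL=w=onz("top",f([(390,412),(680,461),(713,248),(430,198)]),75)
print(w.round(1)); print([np.linalg.norm(a-b).round(1) for a,b in((FL,FR),(BL,BR),(FL,BL),(FR,BR))])
C=w.mean(0); y=(FL-FR+BL-BR);x=(BL-FL+BR-FR)
print("C",C,"yaw from y",np.degrees(np.arctan2(-y[0],y[1])),"from x",np.degrees(np.arctan2(x[1],x[0])))
th=np.arctan2(-y[0],y[1]);X=np.array([np.cos(th),np.sin(th)]);Y=np.array([-X[1],X[0]])
print("tab est",C[:2]+X*(84-158), "tab tip/back seen z87",onz("top",f([(538,428),(546,372)]),87).round(1))
# case depth gives block yaw too
im=cv2.imread("pics/top0.png");
hsv=cv2.cvtColor(im,cv2.COLOR_BGR2HSV)
m=cv2.inRange(hsv,(5,90,70),(20,255,255));m[:,:160]=0;m[:,205:]=0;m[:180]=0;m[215:]=0
c=max(cv2.findContours(m,0,1)[0],key=cv2.contourArea)
w=onz("top",c.reshape(-1,2),24)[:,:2]
print("block",cv2.minAreaRect(w.astype(np.float32)))
ys,xs=np.nonzero(m); P=onz("top",np.c_[xs,ys],24)[:,:2];ev=np.linalg.eigh(np.cov(P.T));print(P.mean(0),"long axis",np.degrees(np.arctan2(*ev[1][::-1,1])), np.sqrt(12*ev[0]))
s=manip.get_state();R=s["tool_rot"];print(np.degrees(np.arctan2(R[1,0],R[0,0])))
E
```

```text
[[ 424.6   -2.3   75. ]
 [ 389.9 -251.9   75. ]
 [ 574.9 -278.    75. ]
 [ 612.1  -31.5   75. ]]
[np.float64(252.0), np.float64(249.3), np.float64(189.8), np.float64(186.9)]
C [ 500.38958014 -140.94242556   75.        ] yaw from y -8.249047271491333 from x -8.457536637831115
tab est [ 427.15520096 -130.32518929] tab tip/back seen z87 [[ 414.1 -129.    87. ]
 [ 462.1 -134.8   87. ]]
block ((477.8672790527344, 238.18572998046875), (34.310359954833984, 63.37490463256836), 33.98273849487305)
[478.15348298 237.87105748] long axis 123.61653623204005 [34.25809085 63.20770705]
19.067231909053866
```

carry_out([
  [[0.4, 0, 0, 0, 0.152], [0.4, 0, 0, 0, 0.152], [0.4, 0, 0, 0, 0.152], [0.4, 0, 0, 0, 0.152], [0.4, 0, 0, 0, 0.152]],
], force=40)

```text
clock: 0.52
ee_pos: [179.6, -519.6, 226.8]
tool_rot: [[0.989, -0.148, -0.0], [-0.148, -0.989, 0.001], [-0.0, -0.001, -1.0]]
force: [-0.2, -0.3, 0.5]
finger_gap: 51.3
finger_force: 0.0
```

carry_out([
  [[0.4, 0.45, -1, 0, 0], [0.4, 0.45, -1, 0, 0], [0.4, 0.45, -1, 0, 0]],
])

```text
clock: 0.77
ee_pos: [229.0, -441.2, 227.1]
tool_rot: [[0.99, -0.138, 0.001], [-0.138, -0.99, 0.003], [0.0, -0.003, -1.0]]
force: [1.4, -0.5, 0.5]
finger_gap: 50.9
finger_force: 0.0
```

carry_out([
  [[0.4, 0.45, -1, 0, 0], [0.4, 0.45, -1, 0, 0], [0.4, 0.45, -1, 0, 0]],
])

```text
clock: 1.02
ee_pos: [276.0, -367.3, 227.2]
tool_rot: [[0.991, -0.137, 0.001], [-0.137, -0.991, 0.002], [0.0, -0.002, -1.0]]
force: [0.6, -0.5, 0.2]
finger_gap: 50.9
finger_force: 0.0
```

carry_out([
  [[0.4, 0.45, -1, 0, 0], [0.4, 0.45, -1, 0, 0], [0.4, 0.45, -1, 0, 0]],
])

```text
clock: 1.27
ee_pos: [322.9, -293.5, 227.2]
tool_rot: [[0.991, -0.137, 0.001], [-0.137, -0.991, 0.002], [0.0, -0.002, -1.0]]
force: [0.2, -0.3, 0.8]
finger_gap: 51.2
finger_force: 0.0
```

carry_out([
  [[0.4, 0.45, -1, 0, 0], [0.4, 0.45, -1, 0, 0], [0.4, 0.45, -1, 0, 0]],
])

```text
clock: 1.52
ee_pos: [370.1, -219.8, 227.2]
tool_rot: [[0.991, -0.137, 0.001], [-0.137, -0.991, 0.001], [0.0, -0.001, -1.0]]
force: [-0.4, -0.4, 0.1]
finger_gap: 51.1
finger_force: 0.0
```

carry_out([
  [[0.4, 0.45, -1, 0, 0], [0.4, 0.45, -1, 0, 0], [0.4, 0.45, -1, 0, 0], [0.4, 0.45, -1, 0, 0], [0.4, 0.45, -1, 0, 0]],
])

```text
clock: 1.93
ee_pos: [415.4, -150.4, 227.0]
tool_rot: [[0.99, -0.142, -0.0], [-0.142, -0.99, -0.0], [-0.0, 0.0, -1.0]]
force: [-0.1, 0.0, 0.1]
finger_gap: 51.2
finger_force: 0.0
```

carry_out([
  [[0.4, 0.11, -0.27, 0.4, 0], [0.4, 0.11, -0.27, 0.8, 0], [0.4, 0.11, -0.27, 1.0, 0], [0.4, 0.11, -0.27, 1.0, 0], [0.4, 0.11, -0.27, 1.0, 0]],
])

```text
clock: 2.35
ee_pos: [426.9, -131.1, 147.2]
tool_rot: [[0.989, -0.145, -0.001], [-0.145, -0.989, 0.0], [-0.001, -0.0, -1.0]]
force: [0.4, -0.3, 0.2]
finger_gap: 51.1
finger_force: 0.0
```

```bash
python3 - <<'E'
from h import *
im=snap("scene","pics/s1.png"); p=im[150:280,200:370]
q=snap("top","pics/t1.png")[140:240,235:365]
a=cv2.resize(p,None,fx=4,fy=4,interpolation=2)[:,:,::-1]
cv2.imwrite("pics/c2.png",a); print(manip.get_state()["ee_pos"])
E
```

```text
[ 427.70250718 -131.1521724   148.3796062 ]
```

View pics/c2.png

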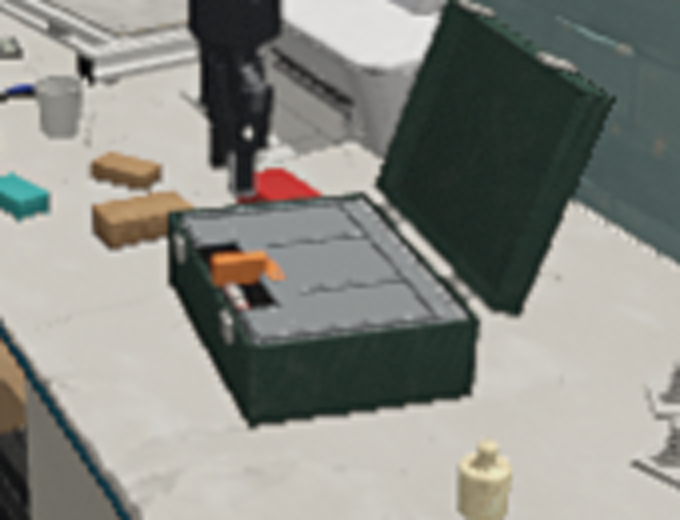

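The scene crop shows the orange fin at about crop (240,268), i.e. pixel (260,217), with the gripper above it. I'll check my tab estimate by reprojecting it.

```bash
python3 - <<'E'
from h import *
X=np.array([.9895,-.1444,0]);Y=np.array([.1444,.9895,0]);t=np.array([427,-130.3,75])
P=[t+X*a-6*Y+[0,0,b] for a,b in((0,0),(-14,12),(-14,-12),(32,12),(32,-12))]
print(((proj("scene",P)-[200,150])*4).round())
im=cv2.imread("pics/s1.png");m=cv2.inRange(cv2.cvtColor(im,cv2.COLOR_BGR2HSV),(5,170,100),(20,255,255));m[:205]=0;m[:,:245]=0;m[230:]=0;m[:,275:]=0
ys,xs=np.nonzero(m);print((xs.min()-200)*4,(xs.max()-199)*4,(ys.min()-150)*4,(ys.max()-149)*4)
E
```

```text
[[230. 273.]
 [213. 262.]
 [213. 288.]
 [267. 256.]
 [267. 282.]]
212 272 252 284
```

carry_out([
  [[0.4, 0, 0, 0.3, 0], [0.4, 0, 0, 0.6, 0], [0.4, 0, 0, 0.8, 0], [0.4, 0, 0, 0.8, 0], [0.7, 0, 0, 0.8, 0], [1, 0, 0, 0.8, 0], [1, 0, 0, 0.8, 0], [1, 0, 0, 0.8, 0], [1, 0, 0, 0.8, 0], [1, 0, 0, 0.8, 0]],
])

```text
clock: 3.28
ee_pos: [427.5, -129.9, 83.6]
tool_rot: [[0.99, -0.144, 0.001], [-0.144, -0.99, -0.0], [0.001, 0.0, -1.0]]
force: [-0.4, -0.7, 0.4]
finger_gap: -0.2
finger_force: 0.0
```

```bash
python3 - <<'E'
from h import *
a=snap("scene","pics/s2.png")[160:250,220:340]
b=snap("top","pics/t2.png")[140:240,235:365]
r=lambda p:cv2.resize(p,(560,300*1),interpolation=2)[:,:,::-1]
cv2.imwrite("pics/c3.png",np.vstack([r(a[:, :]),r(b)]))
E
```

```text
(no output)
```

View pics/c3.png

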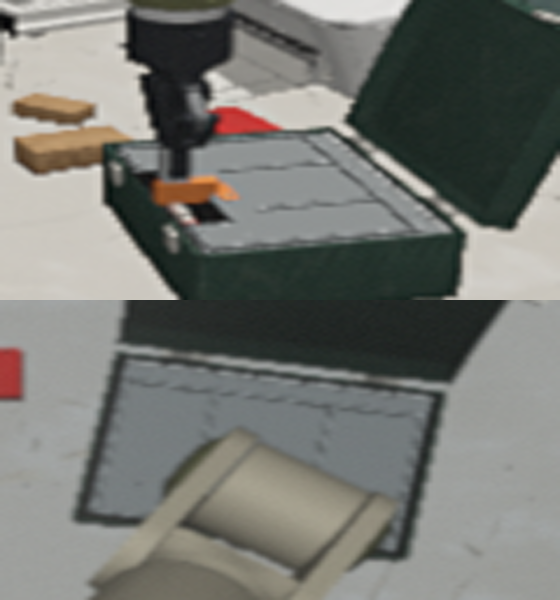

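The fingers closed to 0. In the scene crop they sit behind the orange tab (shaft at pixel ≈(259,211)), so they missed it to the far side. I'll check the finger positions by projection.

```bash
python3 - <<'E'
from h import *
Y=np.array([.1444,.9895,0])
for z in(123,130,140,): print(z,[proj("scene",np.array([427.7,-131.1,z])+Y*a).round(1).tolist() for a in(-27,27)])
print("now",[(proj("scene",[[427.5,-129.9,z]])).round(1).tolist() for z in(58,70,83,100,137)])
print(proj("top",[[427.5,-129.9,58],[427.5,-129.9,300]]))
cv2.imwrite("pics/c4.png",cv2.resize(cv2.imread("pics/s2.png")[175:235,235:295],None,fx=10,fy=10,interpolation=cv2.INTER_NEAREST))
E
```

```text
123 [[[259.8, 207.7]], [[255.1, 201.0]]]
130 [[[259.9, 205.7]], [[255.2, 199.1]]]
140 [[[259.9, 202.8]], [[255.2, 196.3]]]
now [[[256.9, 222.1]], [[257.0, 218.8]], [[257.0, 215.3]], [[257.1, 210.6]], [[257.3, 200.2]]]
[[290.9310258  213.54371509]
 [297.16891307 209.43980051]]
```

View pics/c4.png

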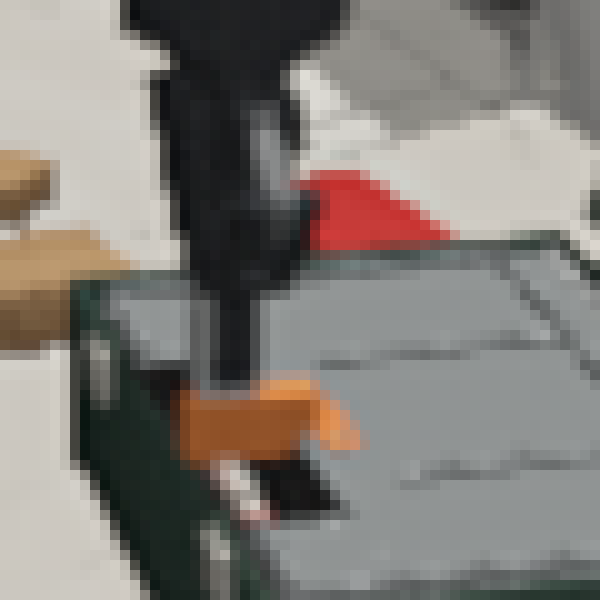

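```bash
python3 - <<'E'
from h import *
Yt=np.array([.3267,-.945,0])
for z in(202,214,230,245): print(z,[proj("scene",np.array([179.6,-519.5,z])+Yt*a).round(1).tolist() for a in(46,-46)])
im=cv2.imread("pics/scene0.png"); g=im.max(2)
for c in(208,212,216,238,241,244,247): 
    r=np.nonzero(g[200:260,c]<60)[0]; print(c, r.max()+200 if len(r) else None)
E
```

```text
202 [[[242.1, 268.3]], [[213.9, 250.7]]]
214 [[[242.1, 263.2]], [[213.7, 245.9]]]
230 [[[242.1, 256.4]], [[213.5, 239.4]]]
245 [[[242.1, 249.9]], [[213.3, 233.2]]]
208 217
212 233
216 231
238 232
241 248
244 248
247 246
```

The fingertips image about 30 mm higher than the reported TCP implies, at three heights (start, approach and now), so they're just above the tab. I'll reopen and go about 29 mm deeper.

carry_out([
  [[0.4, 0, 0, 0, 0], [0.4, 0, 0, 0, 0], [0.4, 0, 0, 0, 0], [0.4, 0, 0, 0, 0], [0.4, 0, 0, 0, 0], [0.4, 0, 0, 0.1, 0], [0.4, 0, 0, 0.2, 0], [0.4, 0, 0, 0.28, 0], [0.4, 0, 0, 0.36, 0], [0.4, 0, 0, 0.36, 0]],
])

```text
clock: 4.22
ee_pos: [426.7, -129.5, 52.9]
tool_rot: [[0.99, -0.144, -0.002], [-0.144, -0.99, 0.001], [-0.003, -0.001, -1.0]]
force: [0.2, -0.7, 0.4]
finger_gap: 51.3
finger_force: 0.0
```

carry_out([
  [[1, 0, 0, 0, 0], [1, 0, 0, 0, 0], [1, 0, 0, 0, 0], [1, 0, 0, 0, 0], [1, 0, 0, 0, 0], [1, 0, 0, 0, 0], [1, 0, 0, 0, 0]],
])

```text
clock: 4.8
ee_pos: [427.5, -129.1, 54.7]
tool_rot: [[0.989, -0.145, 0.001], [-0.145, -0.989, 0.001], [0.001, -0.001, -1.0]]
force: [1.7, 6.0, 1.7]
finger_gap: 10.9
finger_force: 42.6
```

carry_out([
  [[1, 0.018, 0, -0.197, 0], [1, 0.054, 0, -0.391, 0], [1, 0.11, 0, -0.58, 0], [1, 0.185, 0, -0.764, 0], [1, 0.278, 0, -0.938, 0], [1, 0.278, 0, -0.938, 0], [1, 0.278, 0, -0.938, 0]],
])

```text
clock: 5.38
ee_pos: [449.7, -132.4, 130.1]
tool_rot: [[0.99, -0.144, 0.002], [-0.144, -0.99, 0.001], [0.001, -0.001, -1.0]]
force: [0.2, 6.6, 1.8]
finger_gap: 11.0
finger_force: 42.3
```

carry_out([
  [[1, 0.11, 0, -0.165, 0], [1, 0.235, 0, -0.318, 0], [1, 0.375, 0, -0.456, 0], [1, 0.529, 0, -0.581, 0], [1, 0.694, 0, -0.69, 0], [1, 0.869, 0, -0.781, 0], [1, 0.869, 0, -0.781, 0], [1, 0.869, 0, -0.781, 0]],
])

```text
clock: 6.05
ee_pos: [518.3, -142.7, 191.9]
tool_rot: [[0.99, -0.144, 0.001], [-0.144, -0.99, 0.0], [0.001, -0.0, -1.0]]
force: [2.0, 3.9, 2.5]
finger_gap: 11.2
finger_force: 41.5
```

```bash
python3 - <<'E'
from h import *
a=snap("scene","pics/s3.png")[130:260,210:370]
cv2.imwrite("pics/c5.png",cv2.resize(a,None,fx=4,fy=4,interpolation=2)[:,:,::-1])
E
```

```text
(no output)
```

View pics/c5.png

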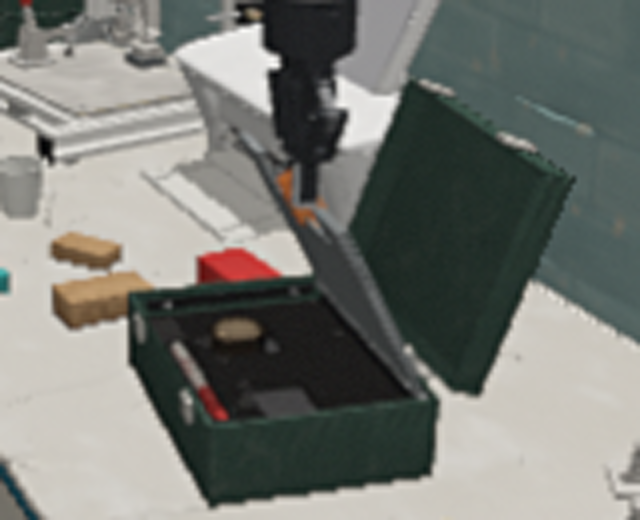

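The flap is up at about 1.1 rad. The tape is on the far (+y) side at crop (238,328), and the empty recess is on the near (−y) side at crop (280,400). I'll continue to 1.6 rad, release and rise.

carry_out([
  [[1, 0.182, 0, -0.074, 0], [1, 0.372, 0, -0.129, 0], [1, 0.567, 0, -0.165, 0], [1, 0.764, 0, -0.181, 0], [1, 0.961, 0, -0.178, 0], [1, 0.99, 0, -0.175, 0], [1, 0.99, 0, -0.175, 0], [1, 0.99, 0, -0.175, 0]],
])

```text
clock: 6.77
ee_pos: [596.2, -154.4, 205.8]
tool_rot: [[0.99, -0.144, 0.0], [-0.144, -0.99, -0.0], [0.0, -0.0, -1.0]]
force: [0.1, 1.7, 2.2]
finger_gap: 11.3
finger_force: 42.7
```

carry_out([
  [[0.8, 0, 0, 0, 0], [0.4, 0, 0, 0, 0], [0.4, 0, 0, 0, 0], [0.4, 0, 0, 0, 0], [0.4, 0, 0, 0, 0], [0.4, 0, 0, 0, 0], [0.4, 0, 0, -0.3, 0], [0.4, 0, 0, -0.6, 0], [0.4, 0, 0, -0.8, 0], [0.4, 0, 0, -0.8, 0]],
])

```text
clock: 7.6
ee_pos: [597.4, -154.9, 273.6]
tool_rot: [[0.99, -0.144, 0.006], [-0.144, -0.99, -0.003], [0.006, 0.002, -1.0]]
force: [-0.6, 0.3, 0.5]
finger_gap: 51.3
finger_force: 0.0
```

carry_out([
  [[0.2, -0.437, -0.929, 0, 0], [0.2, -0.437, -0.929, 0, 0], [0.2, -0.437, -0.929, 0, 0]],
])

```text
clock: 7.85
ee_pos: [570.7, -70.6, 269.6]
tool_rot: [[0.99, -0.14, -0.001], [-0.14, -0.99, 0.002], [-0.002, -0.002, -1.0]]
force: [-0.1, 0.9, 1.0]
finger_gap: 68.4
finger_force: 0.0
```

carry_out([
  [[0.2, -0.437, -0.929, 0, 0], [0.2, -0.437, -0.929, 0, 0], [0.2, -0.437, -0.929, 0, 0]],
])

```text
clock: 8.1
ee_pos: [546.6, 8.0, 269.6]
tool_rot: [[0.99, -0.139, -0.001], [-0.139, -0.99, 0.002], [-0.001, -0.002, -1.0]]
force: [-0.3, 0.0, 0.2]
finger_gap: 68.4
finger_force: 0.0
```

carry_out([
  [[0.2, -0.437, -0.929, 0, 0], [0.2, -0.437, -0.929, 0, 0], [0.2, -0.437, -0.929, 0, 0]],
])

```text
clock: 8.35
ee_pos: [522.5, 86.4, 269.4]
tool_rot: [[0.99, -0.139, -0.001], [-0.139, -0.99, 0.002], [-0.002, -0.002, -1.0]]
force: [-0.4, 0.1, 0.0]
finger_gap: 68.0
finger_force: 0.0
```

carry_out([
  [[0.2, -0.437, -0.929, 0, 0], [0.2, -0.437, -0.929, 0, 0], [0.2, -0.437, -0.929, 0, 0]],
])

```text
clock: 8.6
ee_pos: [498.7, 164.7, 269.4]
tool_rot: [[0.99, -0.139, -0.001], [-0.139, -0.99, 0.002], [-0.002, -0.001, -1.0]]
force: [-0.0, 0.2, 1.1]
finger_gap: 68.4
finger_force: 0.0
```

```bash
python3 - <<'E'
from h import *
t=snap("top","pics/t4.png");s=snap("scene","pics/s4.png")
im=cv2.cvtColor(s,cv2.COLOR_RGB2HSV)
m=cv2.inRange(im,(5,80,60),(22,255,255));m[:180]=0;m[240:]=0;m[:,:215]=0;m[:,262:]=0
for c in cv2.findContours(m,0,1)[0]:
    if cv2.contourArea(c)>20: print(cv2.boundingRect(c))
# predicted block box in scene
c=np.array([478,238]);a=np.radians(123.6);L=np.array([np.cos(a),np.sin(a)]);W=np.array([-L[1],L[0]])
P=[np.r_[c+L*i*35.5+W*j*20,z] for i in(-1,1) for j in(-1,1) for z in(0,24)]
q=proj("scene",P);print("pred box",q.min(0),q.max(0)); q=proj("top",P[1::2]);print("top",q.min(0),q.max(0))
h=cv2.cvtColor(t,cv2.COLOR_RGB2HSV);m=cv2.inRange(h,(5,60,50),(22,255,255));m[:180]=0;m[215:]=0;m[:,:160]=0;m[:,206:]=0
ys,xs=np.nonzero(m);print("top obs",xs.min(),xs.max()+1,ys.min(),ys.max()+1)
# lower tier: tape & bay
g=cv2.resize(t[150:235,240:345],None,fx=6,fy=6,interpolation=2)[:,:,::-1];cv2.imwrite("pics/c6.png",cv2.convertScaleAbs(g,alpha=1.8,beta=20))
E
```

```text
(223, 198, 25, 14)
(223, 188, 17, 9)
pred box [221.49523596 187.16195555] [240.94481146 199.15961866]
top [170.48095376 185.63704807] [194.42053038 206.56951952]
top obs 172 194 189 206
```

View pics/c6.png

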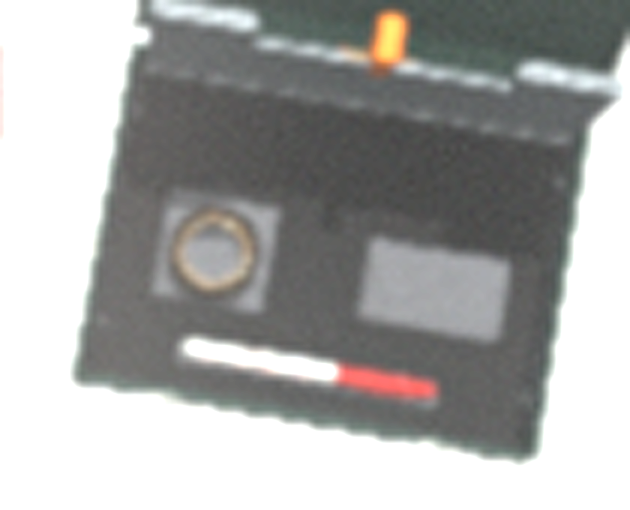

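Crop: the empty recess has corners at about (371,238), (510,260), (500,342) and (358,318). The tape centre is at (213,251), and the flap leans open with its tab at (388,40).

carry_out([
  [[0.2, -0.4, -0.9, 0, -0.035], [0.2, -0.4, -0.9, 0, -0.07], [0.2, -0.4, -0.9, 0, -0.11], [0.2, -0.4, -0.9, 0, -0.15], [0.2, -0.4, -0.9, 0, -0.19], [0.2, -0.4, -0.9, 0, -0.23], [0.2, -0.4, -0.9, 0, -0.27], [0.2, -0.4, -0.9, 0, -0.31], [0.2, -0.4, -0.9, 0, -0.35], [0.2, -0.4, -0.9, 0, -0.38]],
])

```text
clock: 9.53
ee_pos: [480.4, 234.3, 269.3]
tool_rot: [[0.494, 0.869, -0.001], [0.869, -0.494, -0.001], [-0.001, -0.0, -1.0]]
force: [-0.2, -0.6, 0.5]
finger_gap: 68.6
finger_force: 0.0
```

carry_out([
  [[0.2, 0, 0, 0, -0.353], [0.2, 0, 0, 0, -0.353], [0.2, 0, 0, 0, -0.353], [0.2, 0, 0, 0, -0.353], [0.2, 0, 0, 0, -0.353], [0.2, 0, 0, 0, -0.353], [0.2, 0, 0, 0, -0.353], [0.2, 0, 0, 0, -0.353], [0.2, 0, 0, 0, -0.353], [0.2, 0, 0, 0, -0.353]],
])

```text
clock: 10.37
ee_pos: [480.4, 234.4, 269.3]
tool_rot: [[-0.556, 0.831, -0.001], [0.831, 0.556, -0.0], [-0.0, -0.001, -1.0]]
force: [0.3, 0.2, 0.9]
finger_gap: 68.1
finger_force: 0.0
```

```bash
python3 - <<'E'
from h import *
s=manip.get_state();R=s["tool_rot"];print(s["ee_pos"].round(1),R[:2,0].round(3),np.degrees(np.arctan2(R[1,0],R[0,0])),s["joint_pos"].round(2))
print("to block tool",(R.T@(np.array([478,238,s["ee_pos"][2]])-s["ee_pos"])/80).round(3))
f=lambda p:(np.array(p,float)+0.5)/6-0.5+[240,150]
w=onz("top",f([(371,238),(510,260),(500,342),(358,318)]),39);print(w.round(1),w.mean(0).round(1),[np.linalg.norm(w[i]-w[i-1]).round(1) for i in range(4)])
t=onz("top",f([(213,251)]),58);print("tape",t.round(1),np.linalg.norm(t[0,:2]-w.mean(0)[:2]))
C=np.array([500.4,-140.9]);X=np.array([.9895,-.1444]);Y=np.array([.1444,.9895]);d=w.mean(0)[:2]-C;print("bay in case",d@X,d@Y)
E
```

```text
[480.4 234.4 269.3] [-0.556  0.831] 123.76502231602441 [ 0.23  0.33  1.26 -0.    1.56 -0.36]
to block tool [ 0.054  0.001 -0.   ]
[[ 511.3 -164.8   39. ]
 [ 501.1 -242.7   39. ]
 [ 454.9 -237.8   39. ]
 [ 466.  -158.3   39. ]] [ 483.3 -200.9   39. ] [np.float64(45.7), np.float64(78.7), np.float64(46.5), np.float64(80.2)]
tape [[499.5 -75.7  58. ]] 126.27351140166975
bay in case -8.239135277011272 -61.85174079794003
```

carry_out([
  [[0.2, 0.05, 0, 0.4, 0], [0.2, 0.05, 0, 0.8, 0], [0.2, 0.05, 0, 1, 0]],
])

```text
clock: 10.62
ee_pos: [476.6, 237.8, 186.4]
tool_rot: [[-0.55, 0.835, -0.004], [0.835, 0.55, -0.001], [0.001, -0.004, -1.0]]
force: [0.6, 1.0, -0.2]
finger_gap: 68.2
finger_force: 0.0
```

carry_out([
  [[0.2, 0, 0, 0.4, 0], [0.2, 0, 0, 0.8, 0], [0.2, 0, 0, 1, 0]],
])

```text
clock: 10.87
ee_pos: [476.4, 237.7, 106.3]
tool_rot: [[-0.55, 0.835, -0.005], [0.835, 0.55, -0.001], [0.001, -0.005, -1.0]]
force: [0.7, -0.4, -1.0]
finger_gap: 68.4
finger_force: 0.0
```

carry_out([
  [[0.2, 0, 0, 0.3, 0], [0.2, 0, 0, 0.6, 0], [0.2, 0, 0, 0.8, 0], [0.2, 0, 0, 0.8, 0], [0.2, 0, 0, 0.8, 0]],
])

```text
clock: 11.28
ee_pos: [477.7, 238.3, 45.5]
tool_rot: [[-0.551, 0.834, -0.001], [0.834, 0.551, -0.0], [0.0, -0.001, -1.0]]
force: [1.6, 0.3, 0.2]
finger_gap: 68.5
finger_force: 0.0
```

```bash
python3 - <<'E'
from h import *
s=manip.get_state();e=s["ee_pos"];Y=s["tool_rot"][:,1];print(e)
a=snap("scene","pics/s5.png")[150:215,195:275]
cv2.imwrite("pics/c7.png",cv2.resize(a,None,fx=9,fy=9,interpolation=cv2.INTER_NEAREST)[:,:,::-1])
for z in(20,40,50,60,70,80):print(z,[((proj("scene",[np.r_[e[:2]+Y[:2]*k,z]])[0]-[195,150]+.5)*9).round().tolist() for k in(-36,36)])
E
```

```text
[477.68980598 238.32434213  45.52338506]
20 [[284.0, 401.0], [374.0, 352.0]]
40 [[283.0, 360.0], [374.0, 312.0]]
50 [[283.0, 340.0], [374.0, 293.0]]
60 [[282.0, 319.0], [373.0, 273.0]]
70 [[282.0, 299.0], [373.0, 253.0]]
80 [[282.0, 278.0], [373.0, 232.0]]
```

View pics/c7.png

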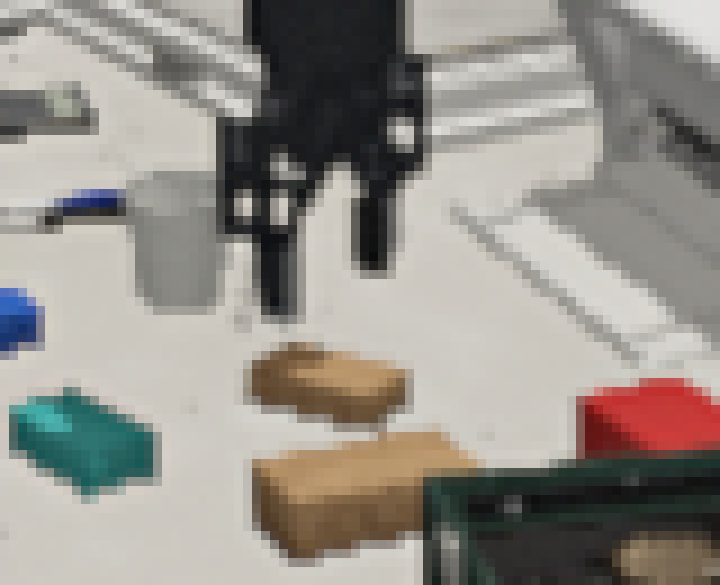

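The fingertips are at crop rows 315 and 270, so z ≈ 61 with the gripper's columns centred on the block. That puts the tips about 16 mm above the reported TCP at this opening. I'll descend 41 mm and grip the upper part of the block.

carry_out([
  [[0.2, 0, 0, 0.2, 0], [0.2, 0, 0, 0.35, 0], [0.2, 0, 0, 0.45, 0], [0.2, 0, 0, 0.515, 0], [0.2, 0, 0, 0.515, 0], [0.2, 0, 0, 0.515, 0]],
])

```text
clock: 11.83
ee_pos: [477.9, 239.1, 5.3]
tool_rot: [[-0.554, 0.833, 0.001], [0.833, 0.554, 0.0], [-0.0, 0.001, -1.0]]
force: [0.2, 0.4, 0.4]
finger_gap: 68.4
finger_force: 0.0
```

carry_out([
  [[1, 0, 0, 0, 0], [1, 0, 0, 0, 0], [1, 0, 0, 0, 0], [1, 0, 0, 0, 0], [1, 0, 0, 0, 0], [1, 0, 0, 0, 0], [1, 0, 0, 0, 0]],
], force=30)

```text
clock: 12.42
ee_pos: [477.9, 239.2, 5.4]
tool_rot: [[-0.554, 0.832, 0.001], [0.832, 0.554, 0.0], [-0.001, 0.001, -1.0]]
force: [-0.8, -1.1, 6.8]
finger_gap: 39.8
finger_force: 30.9
```

carry_out([
  [[1, 0, 0, -0.3, 0], [1, 0, 0, -0.6, 0], [1, 0, 0, -0.9, 0], [1, 0, 0, -0.9, 0], [1, 0, 0, -0.9, 0]],
])

```text
clock: 12.83
ee_pos: [477.8, 239.2, 77.5]
tool_rot: [[-0.554, 0.832, 0.002], [0.832, 0.554, 0.001], [-0.001, 0.002, -1.0]]
force: [-0.7, 0.3, -1.8]
finger_gap: 39.8
finger_force: 30.8
```

```bash
python3 - <<'E'
from h import *
s=manip.get_state();e=s["ee_pos"];print(e,s["finger_gap"])
a=snap("scene","pics/s6.png")[150:215,195:275]
cv2.imwrite("pics/c8.png",cv2.resize(a,None,fx=9,fy=9,interpolation=cv2.INTER_NEAREST)[:,:,::-1])
for z in(60,70,80,90,100):print(z,[((proj("scene",[np.r_[e[:2]+s["tool_rot"][:2,1]*k,z]])[0]-[195,150]+.5)*9).round().tolist() for k in(-20,20)])
E
```

```text
[477.84170194 239.17770789  77.50409633] 39.80791027942114
60 [[303.0, 308.0], [353.0, 282.0]]
70 [[303.0, 287.0], [353.0, 262.0]]
80 [[302.0, 267.0], [353.0, 242.0]]
90 [[302.0, 246.0], [353.0, 221.0]]
100 [[302.0, 225.0], [353.0, 201.0]]
```

View pics/c8.png

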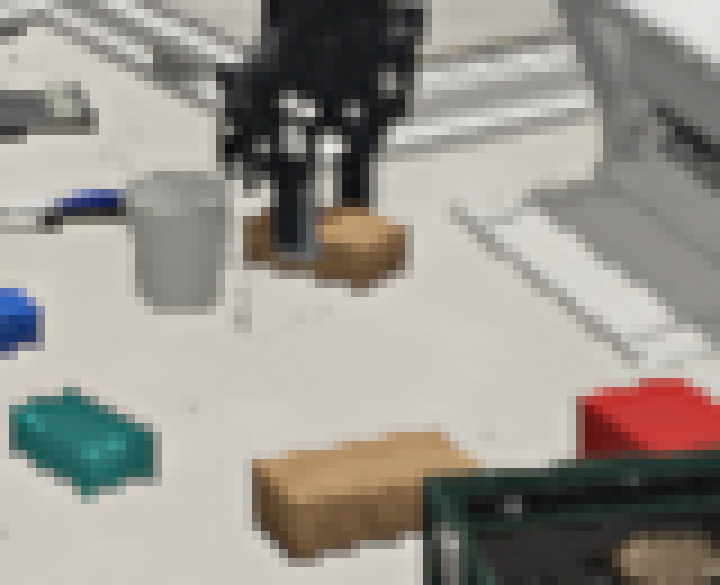

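The block is held flat with the fingertips near its top (tip at crop (295,255)). I'll lift and turn it to the case's yaw, then carry it over.

carry_out([
  [[1, 0, 0, -0.3, 0.035], [1, 0, 0, -0.6, 0.07], [1, 0, 0, -0.85, 0.11], [1, 0, 0, -0.85, 0.15], [1, 0, 0, -0.85, 0.19], [1, 0, 0, -0.85, 0.233], [1, 0, 0, -0.85, 0.233], [1, 0, 0, -0.85, 0.233]],
])

```text
clock: 13.55
ee_pos: [477.1, 238.9, 143.5]
tool_rot: [[0.142, 0.99, -0.002], [0.99, -0.142, -0.001], [-0.001, -0.002, -1.0]]
force: [0.1, -0.2, 0.2]
finger_gap: 39.1
finger_force: 30.8
```

carry_out([
  [[1, -0.45, 0.07, 0, 0], [1, -0.9, 0.144, 0, 0], [1, -0.9, 0.144, 0, 0]],
])

```text
clock: 13.8
ee_pos: [478.4, 162.0, 143.9]
tool_rot: [[0.144, 0.99, -0.002], [0.99, -0.144, -0.002], [-0.002, -0.002, -1.0]]
force: [0.5, 0.1, 0.0]
finger_gap: 39.8
finger_force: 30.7
```

carry_out([
  [[1, -0.45, 0.07, 0, 0], [1, -0.9, 0.144, 0, 0], [1, -0.9, 0.144, 0, 0]],
])

```text
clock: 14.05
ee_pos: [479.7, 88.9, 144.1]
tool_rot: [[0.145, 0.989, -0.001], [0.989, -0.145, -0.001], [-0.001, -0.001, -1.0]]
force: [1.1, -0.7, -0.6]
finger_gap: 39.5
finger_force: 30.7
```

carry_out([
  [[1, -0.45, 0.07, 0, 0], [1, -0.9, 0.144, 0, 0], [1, -0.9, 0.144, 0, 0]],
])

```text
clock: 14.3
ee_pos: [480.9, 16.0, 144.2]
tool_rot: [[0.145, 0.989, -0.0], [0.989, -0.145, -0.001], [-0.001, -0.0, -1.0]]
force: [0.4, 0.2, 0.3]
finger_gap: 39.9
finger_force: 30.7
```

carry_out([
  [[1, -0.45, 0.07, 0, 0], [1, -0.9, 0.144, 0, 0], [1, -0.9, 0.144, 0, 0]],
])

```text
clock: 14.55
ee_pos: [482.1, -57.0, 144.2]
tool_rot: [[0.145, 0.989, 0.0], [0.989, -0.145, -0.001], [-0.001, 0.0, -1.0]]
force: [-0.1, -0.0, -1.6]
finger_gap: 40.0
finger_force: 30.7
```

carry_out([
  [[1, -0.45, 0.07, 0, 0], [1, -0.9, 0.144, 0, 0], [1, -0.9, 0.144, 0, 0], [1, -0.9, 0.144, 0, 0], [1, -0.9, 0.144, 0, 0]],
])

```text
clock: 14.97
ee_pos: [482.4, -124.7, 144.2]
tool_rot: [[0.143, 0.99, -0.001], [0.99, -0.143, 0.001], [0.001, -0.001, -1.0]]
force: [-0.2, 0.3, -0.6]
finger_gap: 40.0
finger_force: 30.7
```

```bash
python3 - <<'E'
from h import *
s=manip.get_state();R=s["tool_rot"];print(s["ee_pos"].round(1),np.degrees(np.arctan2(R[1,0],R[0,0])),s["finger_gap"])
print("to bay tool",(R.T@(np.array([483.4,-199.9,44.4])-s["ee_pos"])/80).round(3))
E
```

```text
[ 482.4 -124.7  144.2] 81.79151782519186 40.043803691120615
to bay tool [-0.929  0.148  1.246]
```

carry_out([
  [[1, -0.45, 0.07, 0, 0], [1, -0.93, 0.148, 0, 0], [1, -0.93, 0.148, 0.3, 0], [1, -0.93, 0.148, 0.6, 0], [1, -0.93, 0.148, 0.7, 0], [1, -0.93, 0.148, 0.7, 0]],
])

```text
clock: 15.47
ee_pos: [482.8, -199.0, 87.0]
tool_rot: [[0.142, 0.99, -0.004], [0.99, -0.142, 0.003], [0.002, -0.004, -1.0]]
force: [0.1, 0.0, 0.3]
finger_gap: 39.7
finger_force: 30.7
```

```bash
python3 - <<'E'
from h import *
s=manip.get_state();R=s["tool_rot"];e=s["ee_pos"];print(e.round(1),np.degrees(np.arctan2(R[1,0],R[0,0])),s["finger_gap"])
im=snap("scene","pics/s7.png");h=cv2.cvtColor(im,cv2.COLOR_RGB2HSV)
L=R[:2,0];W=R[:2,1];b=e[2]-5.4
P=[np.r_[e[:2]+L*(i*35.5-1)+W*j*20,z] for i in(-1,1) for j in(-1,1) for z in(b,b+24)]
q=proj("scene",P);print(q.round(1).tolist());lo,hi=q.min(0),q.max(0);print("pred",lo,hi)
m=cv2.inRange(h,(5,70,50),(24,255,255));k=np.zeros_like(m);k[int(lo[1])-12:int(hi[1])+12,int(lo[0])-12:int(hi[0])+14]=1
n,lab,st,_=cv2.connectedComponentsWithStats(m*k);print(st[1:])
r0,r1,c0,c1=int(lo[1])-5,int(hi[1])+5,int(lo[0])-6,int(hi[0])+6
print(c0);[print(r,''.join('#' if v else '.' for v in m[r,c0:c1])) for r in range(r0,r1)]
E
```

```text
[ 482.8 -199.    87. ] 81.82686850605461 39.669401022371304
[[279.7, 227.4], [280.0, 220.4], [291.8, 225.8], [292.2, 218.9], [272.4, 217.5], [272.7, 210.9], [284.0, 216.2], [284.3, 209.6]]
pred [272.43778202 209.55127949] [292.16475033 227.35430076]
[[264 200   1   1   1]
 [263 209   9   7  55]
 [275 209  18  18 221]]
266
204 ................................
205 ................................
206 ................................
207 ................................
208 ................................
209 ######.......######.............
210 ######......########............
211 ######......#########...........
212 ######......##########..........
213 ######......##########..........
214 ######......###########.........
215 ######......############........
216 ............############........
217 ............#############.......
218 ............###############.....
219 ............###############.....
220 ...........################.....
221 .........##################.....
222 ..........################......
223 ...........###############......
224 ............##############......
225 .............#############......
226 .............########...........
227 ................................
228 ................................
229 ................................
230 ................................
231 ................................
```

carry_out([
  [[1, 0, 0, 0.15, 0], [1, 0, 0, 0.3, 0], [1, 0, 0, 0.4, 0], [1, 0, 0, 0.43, 0], [1, 0, 0, 0.46, 0], [1, 0, 0, 0.46, 0], [1, 0, 0, 0.46, 0]],
])

```text
clock: 16.1
ee_pos: [483.8, -200.9, 52.5]
tool_rot: [[0.144, 0.99, 0.001], [0.99, -0.144, -0.001], [-0.0, 0.001, -1.0]]
force: [-0.6, 0.0, -0.4]
finger_gap: 39.8
finger_force: 30.7
```

carry_out([
  [[1, 0, 0, 0.02, 0], [1, 0, 0, 0.05, 0], [1, 0, 0, 0.075, 0], [1, 0, 0, 0.09, 0], [1, 0, 0, 0.09, 0]],
])

```text
clock: 16.52
ee_pos: [483.5, -200.8, 44.7]
tool_rot: [[0.144, 0.99, -0.0], [0.99, -0.144, 0.0], [0.0, -0.0, -1.0]]
force: [-1.5, 0.9, 1.9]
finger_gap: 39.5
finger_force: 31.0
```

carry_out([
  [[0.6, 0, 0, 0, 0], [0.3, 0, 0, 0, 0], [0.3, 0, 0, 0, 0], [0.3, 0, 0, 0, 0], [0.3, 0, 0, 0, 0], [0.3, 0, 0, 0, 0], [0.3, 0, 0, -0.1, 0], [0.3, 0, 0, -0.4, 0], [0.3, 0, 0, -0.8, 0], [0.3, 0, 0, -1, 0]],
])

```text
clock: 17.35
ee_pos: [484.3, -201.3, 128.1]
tool_rot: [[0.144, 0.99, 0.003], [0.99, -0.144, -0.002], [-0.002, 0.003, -1.0]]
force: [0.7, -0.7, 0.2]
finger_gap: 59.5
finger_force: 0.0
```

carry_out([
  [[0.4, 0, 0, -0.5, 0], [0.4, -0.3, -0.5, -1, 0], [0.4, -0.3, -1, -1, 0], [0.4, -0.3, -1, -1, 0]],
])

```text
clock: 17.68
ee_pos: [398.3, -213.0, 207.1]
tool_rot: [[0.145, 0.989, 0.002], [0.989, -0.145, -0.003], [-0.002, 0.002, -1.0]]
force: [0.3, -0.8, 0.6]
finger_gap: 51.3
finger_force: 0.0
```

carry_out([
  [[0.4, -1, 0, -0.85, 0.04], [0.4, -1, 0, -0.85, 0.08], [0.4, -1, 0, -0.85, 0.12], [0.4, -1, 0, -0.85, 0.16], [0.4, -1, 0, -0.85, 0.2], [0.4, -1, 0, -0.85, 0.24], [0.4, -1, 0, -0.85, 0.28], [0.4, -1, 0, -0.85, 0.32], [0.4, -1, 0, -0.85, 0.36], [0.4, -1, 0, -0.85, 0.36]],
])

```text
clock: 18.52
ee_pos: [389.3, -292.0, 272.8]
tool_rot: [[0.958, 0.286, -0.0], [0.286, -0.958, 0.0], [0.0, -0.0, -1.0]]
force: [-0.1, 0.7, -0.3]
finger_gap: 51.4
finger_force: 0.0
```

```bash
python3 - <<'E'
from h import *
s=manip.get_state();print(s["ee_pos"].round(1),s["joint_pos"].round(2))
t=snap("top","pics/t8.png");sc=snap("scene","pics/s8.png")
C=np.array([500.4,-140.9]);X=np.array([.9895,-.1444]);Y=np.array([.1444,.9895])
h=cv2.cvtColor(t,cv2.COLOR_RGB2HSV)
# block: brown region inside case
bay=np.array([483.3,-200.9])
def box(cam,h,c,z,hx,hy,pad=8):
    P=[np.r_[c+X*i*hx+Y*j*hy,zz] for i in(-1,1) for j in(-1,1) for zz in z]
    q=proj(cam,P);lo,hi=q.min(0),q.max(0);print(cam,"pred",lo.round(1),hi.round(1))
    m=cv2.inRange(h,(5,80,50),(24,255,255));k=np.zeros_like(m);k[int(lo[1])-pad:int(hi[1])+pad,int(lo[0])-pad:int(hi[0])+pad]=1
    n,l,st,ce=cv2.connectedComponentsWithStats(m*k);i=1+st[1:,4].argmax();print("obs",st[i],ce[i].round(1));return l==i
m=box("top",h,bay,(63,),20,35.5)
ys,xs=np.nonzero(m);P=onz("top",np.c_[xs,ys],63)[:,:2];r=cv2.minAreaRect(P.astype(np.float32));print("block",P.mean(0).round(1),r, "off bay",(P.mean(0)-bay)@X,(P.mean(0)-bay)@Y)
box("scene",cv2.cvtColor(sc,cv2.COLOR_RGB2HSV),bay,(50,63),20,35.5)
hg=C+84*X
for q in(1.6,1.7):
    d=lambda a,n:np.r_[hg+X*(-a*np.cos(q)+n*np.sin(q)),69+a*np.sin(q)+n*np.cos(q)]
    Q=[d(a,n)+np.r_[Y*j*6,0] for a in(172,126) for n in(-6,18) for j in(-1,1)]
    for cam in("top","scene"):
        p=proj(cam,Q);print(q,cam,p.min(0).round(1),p.max(0).round(1))
for cam,im in(("top",t),("scene",sc)):
    m=cv2.inRange(cv2.cvtColor(im,cv2.COLOR_RGB2HSV),(5,170,110),(20,255,255))
    n,l,st,ce=cv2.connectedComponentsWithStats(m);print(cam,[(a.tolist(),b.round(1).tolist()) for a,b in zip(st[1:],ce[1:]) if a[4]>12 and 240<b[0]<330])
E
```

```text
[ 389.3 -292.   272.8] [-0.89  0.24  1.38  0.    1.53  0.39]
top pred [301.3 189.5] [324.5 205. ]
obs [302 189  23  17 294] [312.8 197. ]
block [ 484.2 -200.5] ((484.2637939453125, -199.9563446044922), (73.15701293945312, 44.80029296875), 82.1355209350586) off bay 0.7861266229060365 0.5160348796361554
scene pred [272.4 221.3] [291.7 236.4]
obs [273 221  20  13 196] [281.3 227.5]
1.6 top [300.8 149.5] [307.7 161.2]
1.6 scene [302.5 165. ] [311.9 179.9]
1.7 top [301.5 144.1] [308.6 157.2]
1.7 scene [306.  165.2] [316.7 180. ]
top [([302, 152, 5, 9, 32], [304.2, 156.1])]
scene [([302, 165, 8, 14, 79], [306.1, 171.8])]
```

The block is home, less than 1 mm off the bay centre in the top view, with the scene view agreeing. The flap is leaning at about 1.6 rad. Next I go back to the tab.

carry_out([
  [[0.4, 0, 0, 0, 0.04], [0.4, 0, 0, 0, 0.08], [0.4, 0, 0, 0, 0.12], [0.4, 0, 0, 0, 0.139], [0.4, 0, 0, 0, 0.139]],
])

```text
clock: 19.03
ee_pos: [389.4, -292.1, 272.7]
tool_rot: [[0.99, -0.14, -0.0], [-0.14, -0.99, 0.0], [-0.0, -0.0, -1.0]]
force: [0.1, 0.1, 0.1]
finger_gap: 50.9
finger_force: 0.0
```

carry_out([
  [[0.4, 0.38, -0.34, 0, 0], [0.4, 0.77, -0.69, 0, 0], [0.4, 0.77, -0.69, 0, 0]],
])

```text
clock: 19.28
ee_pos: [461.8, -242.9, 272.4]
tool_rot: [[0.991, -0.132, 0.001], [-0.132, -0.991, 0.001], [0.001, -0.002, -1.0]]
force: [-0.7, -0.2, -0.4]
finger_gap: 51.7
finger_force: 0.0
```

carry_out([
  [[0.4, 0.38, -0.34, 0, 0], [0.4, 0.77, -0.69, 0, 0], [0.4, 0.77, -0.69, 0, 0]],
])

```text
clock: 19.53
ee_pos: [530.6, -196.8, 272.0]
tool_rot: [[0.991, -0.132, 0.001], [-0.132, -0.991, 0.002], [0.001, -0.002, -1.0]]
force: [0.4, -0.1, -0.9]
finger_gap: 51.3
finger_force: 0.0
```

carry_out([
  [[0.4, 0.38, -0.34, 0, 0], [0.4, 0.76, -0.69, 0, 0], [0.4, 0.76, -0.69, 0, 0], [0.4, 0.76, -0.69, 0, 0], [0.4, 0.76, -0.69, 0, 0], [0.4, 0.76, -0.69, 0, 0]],
])

```text
clock: 20.03
ee_pos: [594.1, -155.1, 272.9]
tool_rot: [[0.99, -0.141, -0.0], [-0.141, -0.99, -0.0], [-0.0, 0.0, -1.0]]
force: [-0.2, -0.2, 0.3]
finger_gap: 51.1
finger_force: 0.0
```

```bash
python3 - <<'E'
from h import *
s=manip.get_state();R=s["tool_rot"];print(s["ee_pos"].round(1),np.degrees(np.arctan2(R[1,0],R[0,0])))
print("to tab",(R.T@(np.array([596.3,-154.5,205.8])-s["ee_pos"])/80).round(3))
E
```

```text
[ 594.1 -155.1  272.9] -8.087884788544716
to tab [ 0.026 -0.011  0.838]
```

carry_out([
  [[0.4, 0.026, -0.011, 0.3, 0.001], [0.4, 0.026, -0.011, 0.6, 0.001], [0.4, 0.026, -0.011, 0.75, 0.001], [0.4, 0.026, -0.011, 0.838, 0.001], [0.4, 0.026, -0.011, 0.838, 0.001], [0.4, 0.026, -0.011, 0.838, 0.001]],
])

```text
clock: 20.53
ee_pos: [597.0, -154.3, 206.5]
tool_rot: [[0.989, -0.145, 0.001], [-0.145, -0.989, -0.0], [0.001, 0.0, -1.0]]
force: [0.1, -0.4, 0.1]
finger_gap: 51.5
finger_force: 0.0
```

carry_out([
  [[1, 0, 0, 0, 0], [1, 0, 0, 0, 0], [1, 0, 0, 0, 0], [1, 0, 0, 0, 0], [1, 0, 0, 0, 0], [1, 0, 0, 0, 0], [1, 0, 0, 0, 0]],
], force=40)

```text
clock: 21.12
ee_pos: [597.3, -154.5, 206.5]
tool_rot: [[0.989, -0.145, 0.002], [-0.145, -0.989, -0.002], [0.002, 0.002, -1.0]]
force: [-1.0, -5.7, 5.0]
finger_gap: 11.4
finger_force: 42.0
```

carry_out([
  [[1, -0.228, 0, -0.006, 0], [1, -0.424, 0, 0.01, 0], [1, -0.619, 0, 0.046, 0], [1, -0.809, 0, 0.101, 0], [1, -0.991, 0, 0.175, 0], [1, -0.991, 0, 0.175, 0], [1, -0.991, 0, 0.175, 0]],
])

```text
clock: 21.7
ee_pos: [517.9, -142.5, 192.2]
tool_rot: [[0.989, -0.145, -0.001], [-0.145, -0.989, -0.001], [-0.0, 0.001, -1.0]]
force: [-5.8, -3.8, 6.8]
finger_gap: 11.3
finger_force: 41.0
```

carry_out([
  [[1, -0.175, 0, 0.091, 0], [1, -0.34, 0, 0.2, 0], [1, -0.494, 0, 0.325, 0], [1, -0.634, 0, 0.464, 0], [1, -0.759, 0, 0.616, 0], [1, -0.869, 0, 0.781, 0], [1, -0.869, 0, 0.781, 0], [1, -0.869, 0, 0.781, 0]],
])

```text
clock: 22.37
ee_pos: [449.0, -132.1, 128.7]
tool_rot: [[0.99, -0.144, -0.003], [-0.144, -0.99, 0.001], [-0.003, -0.0, -1.0]]
force: [-4.5, -3.2, 0.5]
finger_gap: 11.2
finger_force: 40.1
```

carry_out([
  [[1, -0.093, 0, 0.174, 0], [1, -0.168, 0, 0.358, 0], [1, -0.224, 0, 0.546, 0], [1, -0.26, 0, 0.741, 0], [1, -0.27, 0, 0.85, 0], [1, -0.278, 0, 0.935, 0], [1, -0.278, 0, 0.935, 0], [1, -0.278, 0, 0.935, 0]],
])

```text
clock: 23.03
ee_pos: [428.3, -129.1, 55.7]
tool_rot: [[0.99, -0.144, 0.001], [-0.144, -0.99, -0.0], [0.001, 0.0, -1.0]]
force: [-6.8, -0.0, 22.1]
finger_gap: 10.9
finger_force: 45.1
```

carry_out([
  [[0.8, 0, 0, 0, 0], [0.4, 0, 0, 0, 0], [0.4, 0, 0, 0, 0], [0.4, 0, 0, 0, 0], [0.4, 0, 0, 0, 0], [0.4, 0, 0, -0.2, 0], [0.4, 0, 0, -0.5, 0], [0.4, 0, 0, -0.9, 0], [0.4, 0, 0, -1, 0]],
])

```text
clock: 23.78
ee_pos: [429.1, -129.6, 137.8]
tool_rot: [[0.99, -0.144, 0.005], [-0.144, -0.99, -0.003], [0.005, 0.002, -1.0]]
force: [0.3, 0.0, 0.5]
finger_gap: 51.1
finger_force: 0.0
```

carry_out([
  [[0.4, -0.5, 0, -0.5, 0], [0.4, -0.9, 0.4, -1, 0], [0.4, -0.9, 0.9, -1, 0], [0.4, -0.9, 0.9, -1, 0], [0.4, -0.9, 0.9, -1, 0]],
])

```text
clock: 24.2
ee_pos: [345.6, -192.6, 215.8]
tool_rot: [[0.989, -0.148, 0.002], [-0.148, -0.989, -0.003], [0.003, 0.003, -1.0]]
force: [0.7, -0.7, -0.0]
finger_gap: 51.6
finger_force: 0.0
```

carry_out([
  [[0.4, 0, 0.5, 0, 0], [0.4, 0, 1, 0, 0], [0.4, 0, 1, 0, 0], [0.4, 0, 1, 0, 0], [0.4, 0, 1, 0, 0]],
])

```text
clock: 24.62
ee_pos: [334.7, -268.3, 213.6]
tool_rot: [[0.99, -0.144, -0.001], [-0.144, -0.99, 0.002], [-0.001, -0.002, -1.0]]
force: [0.4, -0.3, -0.3]
finger_gap: 51.3
finger_force: 0.0
```

```bash
python3 - <<'E'
from h import *
s=manip.get_state();print(s["ee_pos"].round(1),s["force"].round(1))
t=snap("top","pics/t9.png");sc=snap("scene","pics/s9.png")
C=np.array([500.4,-140.9]);X=np.array([.9895,-.1444]);Y=np.array([.1444,.9895]);hg=C+84*X
for q in(0,.05,.1):
    d=lambda a,n:np.r_[hg+X*(-a*np.cos(q)+n*np.sin(q)),69+a*np.sin(q)+n*np.cos(q)]
    Q=[d(a,n)+np.r_[Y*j*6,0] for a in(172,126) for n in(-6,18) for j in(-1,1)]
    for cam in("top","scene"):
        p=proj(cam,Q);print(q,cam,p.min(0).round(1),p.max(0).round(1))
def orange(im):
    n,l,st,ce=cv2.connectedComponentsWithStats(cv2.inRange(cv2.cvtColor(im,cv2.COLOR_RGB2HSV),(5,170,100),(20,255,255)))
    return [(a.tolist(),b.round(1).tolist()) for a,b in zip(st[1:],ce[1:]) if a[4]>12 and 240<b[0]<330]
for n,im in(("top now",t),("scene now",sc),("top0",cv2.imread("pics/top0.png")[:,:,::-1].copy()),("s1",cv2.imread("pics/s1.png")[:,:,::-1].copy())): print(n,orange(im))
# lid and bystander change
a=cv2.imread("pics/s1.png").astype(int);b=cv2.imread("pics/s9.png").astype(int);D=np.abs(a-b).max(2)>40
print("lid/weight diff px",D[145:235,295:360].sum(),D[255:285,305:335].sum())
a=cv2.imread("pics/top0.png").astype(int);b=cv2.imread("pics/t9.png").astype(int);D=np.abs(a-b).max(2)>40
print("top lid, weight, cup, case",D[110:165,255:355].sum(),D[185:210,362:390].sum(),D[188:212,120:150].sum(),D[158:222,255:335].sum())
E
```

```text
[ 334.7 -268.3  213.6] [ 0.4 -0.3 -0.3]
0 top [288.6 203.2] [295.1 218.1]
0 scene [252.3 212.4] [266.9 222.1]
0.05 top [288.8 202.7] [295.3 218. ]
0.05 scene [252.3 210.7] [267.2 219.7]
0.1 top [289.  202.2] [295.6 217.8]
0.1 scene [252.4 208.9] [267.7 217.3]
top now [([290, 202, 5, 15, 33], [291.7, 209.2])]
scene now [([253, 213, 15, 8, 79], [259.2, 216.6])]
top0 [([290, 202, 5, 15, 33], [291.9, 209.1])]
s1 [([253, 213, 15, 8, 80], [259.1, 216.5])]
lid/weight diff px 0 0
top lid, weight, cup, case 0 0 0 0
```

The images match the start: the flap is shut, and the lid, weight and cup haven't moved. Handing in.

```bash
python3 -c "
from rig import manip
print(manip.finish_job())"
```

```text
the job is handed in; nothing more can be done
None
```

I handed the job in at about 25 s; no verdict came back. The sanding block is home in its recess (under 1 mm off centre before the flap was closed), the flap is shut, and the lid, weight and cup are unchanged in the images; the tape was not re-measured.

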